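Press home three glued rubber feet in gluing order

ROBOT

A 6-joint arm with a two-finger parallel gripper is mounted at the origin on the work surface; the furniture and walls round the work are solid. World frame = base frame: x ahead of the robot, y to its left, z up, the work surface at z = 0. Lengths are in m, angles in rad, forces in N, time in s.
With the tool pointing down it reaches from about 0.425 to 0.95 m from the base axis. Payload 3.5 kg.
Tool frame: the origin (TCP) lies at the very end of the fingers, on their centre line; the grasp point (between the pads) lies 19 mm behind it; z points along the fingers, y is the line along which they close (so a half turn about z gives the same grasp; the last joint's range is limited). The gripper opens to 85 mm and grips with 20 to 120 N. Pads are 22 mm wide; open, the fingers measure 114 mm over their backs; the gripper's body (76 mm by 85 mm) begins 54 mm behind the grasp point. The pads swing forward as they close: fully open they stand 13 mm farther back than shut.
Start: joints at [-1.495, 0.286, 1.577, -0, 1.279, -0.15], TCP at [0.151, -0.658, 0.231] pointing down, gripper open.
Joint ranges: [-2.77, 2.77], [-0.9, 2.22], [0.21, 2.48], [-1.53, 4.67], [0.24, 2.81], [-2.84, 2.84]. Speed limits (rad/s): [2.79, 2.79, 3.14, 3.14, 3.14, 3.14].

INTERFACE

Orientations are given as a unit quaternion [x, y, z, w].
In Python, from plant import ctrl gives the robot as it stands.
- The arm moves only by the tool jog_arm, called after "Request:" as a command line: name --argument value ..., lists and objects as JSON in quotes. Schema: {"type":"object","properties":{"segments":{"type":"string"},"force":{"type":"number"},"only":{"type":"string"},"quiet":{"type":"boolean"},"lines":{"type":"string"}},"required":["segments"],"additionalProperties":false}. segments is a string of 1 to 10 rows, one to a line, with the numbers parted by commas; each row has 7 numbers: dx, dy, dz in cm, then a rotation vector rx, ry, rz in units of 0.1 rad, then the opening from 0.0 (shut) to 1.0 (fully open); each row is the pose to reach, as a shift and turn from the pose commanded when the call began, along the tool's axes at that moment; what a row does not reach only later rows make up. A row lasts 1/8 s, in which the tool goes at most 0.0625 m and 0.188 rad, less where a joint would pass 70% of its speed; a pose out of reach is approached as far as the arm can. The fingers move at their own pace and stop on an object; force is the grip in N (left out, the last holds). Time passes only in rows, so rows that do not move let the fingers close. The tool returns the time, the measured TCP pose, the force, the opening and the grip force at its end. only (a regular expression) keeps the lines of the reply that match it, lines (a string "A,B") keeps lines A to B, and quiet returns only ok. Input that does not fit is refused with a message, and nothing moves.
- ctrl.get_state(): the state, without advancing time (a new reading comes with each control period).
- ctrl.read_camera(name): name is "scene" or "top" or "wrist"; returns a dict with "pixels" (400x640x3 uint8, red, green, blue), "camera_matrix" (3x3 intrinsics, pixels), "xyz" and "orientation" of the camera in the world. Camera axes: x right, y down, z forward; pixel columns grow to the right and rows downward; lengths in m; the calibration is good to about 2 mm. A picture is of the moment at which its call begins. There is no depth.
- ctrl.sign_off(): hands the job in; it is judged then, once.
The state is a dict: "time": time; "qpos": joint angles; "dq": joint speeds; "joint_efforts": joint torques, N m; "eef_pos": TCP position; "tcp_rot": TCP orientation; "contact_force": force on the tool from outside, world axes, zero at the start; "wrist_torque": the same for the moment, N m; "opening": opening from 0.0 (shut) to 1.0 (fully open); "finger_force": force on a finger pad.
Only numpy, scipy, OpenCV 4.12 (cv2) and the standard library are available. Lean on these libraries where they do the work, as an engineer would, in place of code of your own. Each camera call takes 0.05 s, during which the arm holds its last target. There are 200 camera calls.

TASK

The stems of the three black rubber feet were glued in turn, so with the fingertips gently press each black foot down until it sits fully home on its wooden block: first the one on the pale block, then the one on the dark brown block, then the one on the grey block. Only press: do not lift, tip or shove the blocks, and do not press a foot before its turn. The red foot on the narrow block has no glue yet, so do not touch it or its block, and leave the tub and the tape roll where they are.

Things in the scene. Friction and masses are not known exactly. Their poses are not given: they have to be found in the camera images.
- pale_block: loose pale yellowish-tan wooden block, 95 x 108 x 15 mm (x, y, z of its own frame), about 0.25 kg, lying flat on the bench with one black rubber foot at the middle of its top. Origin: centre of its underside; z up.
- pale_foot_top (a point): middle of the top of the pale block's black foot, the spot to press straight down. Foot: flange 36 mm across, 4 mm thick, under a flat-topped dome 33 mm across. At the start this point is 22.5 to 24 mm above the block's top (37.5 to 39 mm above the bench); with the foot home and let go, 16 mm above it (31 mm above the bench).
- pale_foot (a joint): how far the stem of the pale block's foot is pushed in, m: 0 to 0.0015 at the start (flange about 8 mm off the wood), 0.008 fully home. It slides stiffly at about 3 N and stays where left. The dome is springy, 1.5 N/mm, up to 7 mm: it gives 2 mm before the stem moves and goes on giving softly once the foot is home; pressing to 6 to 9 N seats the foot.
- dark_block: loose dark brown wooden block, 108 x 114 x 18 mm (x, y, z of its own frame), about 0.25 kg, lying flat on the bench with one black rubber foot at the middle of its top. Origin: centre of its underside; z up.
- dark_foot_top (a point): middle of the top of the dark block's black foot, the spot to press straight down. Foot: flange 36 mm across, 4 mm thick, under a flat-topped dome 33 mm across. At the start this point is 22.5 to 24 mm above the block's top (40.5 to 42 mm above the bench); with the foot home and let go, 16 mm above it (34 mm above the bench).
- dark_foot (a joint): how far the stem of the dark block's foot is pushed in, m: 0 to 0.0015 at the start (flange about 8 mm off the wood), 0.008 fully home. It slides stiffly at about 3 N and stays where left. The dome is springy, 1.5 N/mm, up to 7 mm: it gives 2 mm before the stem moves and goes on giving softly once the foot is home; pressing to 6 to 9 N seats the foot.
- grey_block: loose grey weathered wooden block, 103 x 117 x 12 mm (x, y, z of its own frame), about 0.25 kg, lying flat on the bench with one black rubber foot at the middle of its top. Origin: centre of its underside; z up.
- grey_foot_top (a point): middle of the top of the grey block's black foot, the spot to press straight down. Foot: flange 36 mm across, 4 mm thick, under a flat-topped dome 33 mm across. At the start this point is 22.5 to 24 mm above the block's top (34.5 to 36 mm above the bench); with the foot home and let go, 16 mm above it (28 mm above the bench).
- grey_foot (a joint): how far the stem of the grey block's foot is pushed in, m: 0 to 0.0015 at the start (flange about 8 mm off the wood), 0.008 fully home. It slides stiffly at about 3 N and stays where left. The dome is springy, 1.5 N/mm, up to 7 mm: it gives 2 mm before the stem moves and goes on giving softly once the foot is home; pressing to 6 to 9 N seats the foot.
- narrow_block: loose long narrow mid-brown block, 57 x 121 x 30 mm (x, y, z of its own frame), 0.25 kg, with a red foot on top, standing proud (54 mm above the bench in all); to be left alone. Origin: centre of its underside.
- narrow_foot (a joint): how far the red foot's stem is pushed in, m; 0 at the start, to be left so.
- screw_tub: white plastic tub of screws, 69 mm across, 48 mm tall, loose bystander; origin: centre of its underside.
- tape_roll: roll of yellow masking tape lying flat, 100 mm across, 25 mm tall, loose bystander; origin: centre of its underside.

How it is judged:
By the outcome, as a careful person would: the job done as asked, in the order asked, and still so for the second after the job is handed in, with the robot touching nothing.
It also fails if it takes over 54 s, if anything falls off the work surface, if the arm or the gripper's body presses on something with over 40 N, if the wrist force passes 120 N, or if a joint passes its speed limit or range.

## Working session

There is one attempt and no reset: what is moved stays moved. The work goes in short steps, Python scripts to look and compute and a tool call to move; the robot and the scene stay as the last step left them, time stands still between calls to the robot, and variables do not carry over. Pictures are saved under pics/ and viewed, at most 10 in all, crops included, and the job is handed in when it is done.

```bash
mkdir -p pics; ls
```

Run:
```python
from plant import ctrl
import cv2,pickle
d={}
for n in ["top","scene"]:
    r=ctrl.read_camera(n); d[n]=r
    cv2.imwrite(f"pics/{n}0.png",r["pixels"][:,:,::-1]); print(n,r["camera_matrix"],r["xyz"],r["orientation"])
pickle.dump(d,open("cam0.pkl","wb"))
s=ctrl.get_state();print(s["time"],s["eef_pos"],s["tcp_rot"],s["contact_force"],s["opening"])
```

```text
pics
plant.py
top [[385.32743494   0.         315.66553721]
 [  0.         385.32743494 204.42441757]
 [  0.           0.           1.        ]] [0.40736084 0.04146599 0.97053943] [-0.70073802  0.71203423 -0.01405575  0.04214152]
scene [[518.87512043   0.         307.31327783]
 [  0.         518.87512043 194.83265312]
 [  0.           0.           1.        ]] [-0.08679817  0.97824057  1.21358438] [-0.23829177  0.89808834 -0.35544372  0.10155852]
0.1 [ 0.15110719 -0.65724468  0.2300339 ] [ 9.93631180e-01  1.12675927e-01  2.38864297e-05 -1.10118190e-03] [0.55168414 0.92184322 0.19980305] 0.9995990142325542
```

View pics/top0.png

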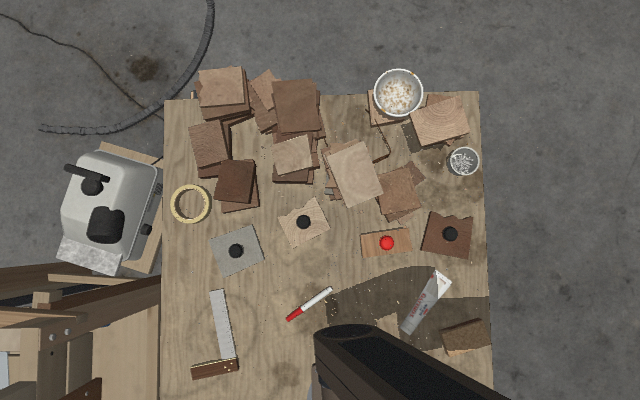

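View pics/scene0.png

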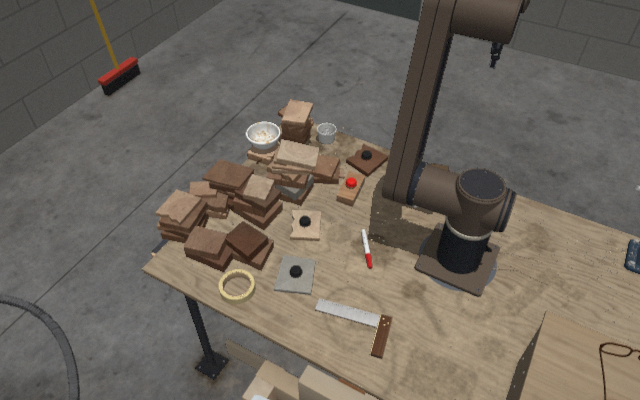

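Top view: pale foot at (303,222), dark foot (450,234), grey foot (236,251), red foot (387,243). Scene view: pale (305,221), dark (367,155), grey (296,271), red (351,183).

Create h.py:
```python
import numpy as np,cv2
from scipy.spatial.transform import Rotation as R
def ray(c,uv):
    d=R.from_quat(c["orientation"]).as_matrix()@np.linalg.inv(c["camera_matrix"])@[*uv,1.]
    return np.array(c["xyz"]),d
def atz(c,uv,z):
    o,d=ray(c,uv); return o+d*(z-o[2])/d[2]
def tri(c1,u1,c2,u2):
    o,d=ray(c1,u1);p,e=ray(c2,u2)
    s=np.linalg.lstsq(np.c_[d,-e],p-o,rcond=None)[0]
    a,b=o+s[0]*d,p+s[1]*e
    return (a+b)/2,np.linalg.norm(a-b)
def blob(c,uv,thr=50,r=14):
    u,v=uv;w=c["pixels"][v-r:v+r+1,u-r:u+r+1].max(2)<thr
    n,l,st,ce=cv2.connectedComponentsWithStats(w.astype(np.uint8))
    k=1+np.argmax(st[1:,4]); return ce[k]+[u-r,v-r],st[k]
```

Run:
```python
import pickle; from h import *
d=pickle.load(open("cam0.pkl","rb"));T,S=d["top"],d["scene"]
for n,a,b,z in [("pale",(303,222),(305,221),.038),("dark",(450,234),(367,155),.041),("grey",(236,251),(296,271),.035)]:
    ca,sa=blob(T,a);cb,sb=blob(S,b)
    print(n,ca.round(1),sa[2:],cb.round(1),sb[2:],"top@z",atz(T,ca,z-.008).round(4),"scene",atz(S,cb,z-.008).round(4),tri(T,ca,S,cb))
def crop(c,x,y,w,h,k): return cv2.resize(c["pixels"][y:y+h,x:x+w,::-1],None,fx=k,fy=k,interpolation=cv2.INTER_CUBIC)
cv2.imwrite("pics/c1.png",crop(T,190,130,300,150,2.6)) 
cv2.imwrite("pics/c2.png",crop(S,150,90,260,210,2.8))
```

```text
pale [303.1 221.3] [ 13  14 141] [304.4 221. ] [10  9 77] top@z [0.4417 0.1097 0.03  ] scene [0.4397 0.1149 0.03  ] (array([0.44220248, 0.11028156, 0.02376484]), np.float64(0.0005814638711210534))
dark [449.7 233.4] [ 15  15 168] [366.  154.8] [10  9 67] top@z [ 0.4071 -0.2419  0.033 ] scene [ 0.4051 -0.2379  0.033 ] (array([ 0.40718759, -0.24335588,  0.02777984]), np.float64(0.00030742551623449813))
grey [235.7 250.4] [ 14  14 150] [295.3 271.2] [ 12  11 102] top@z [0.3731 0.2766 0.027 ] scene [0.3713 0.2825 0.027 ] (array([0.37332837, 0.27847182, 0.02049571]), np.float64(0.0010566661000056396))
```

View pics/c1.png

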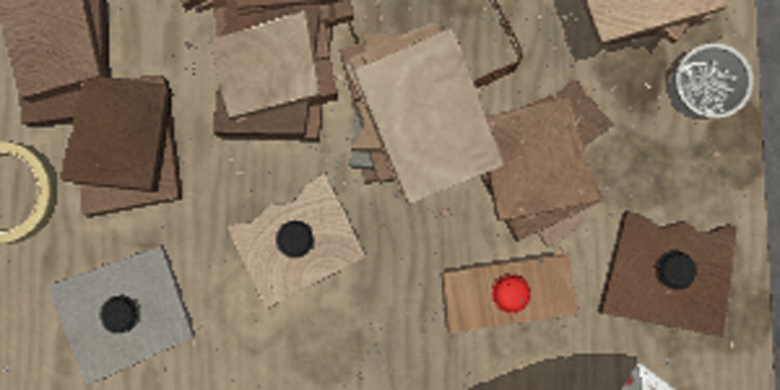

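View pics/c2.png

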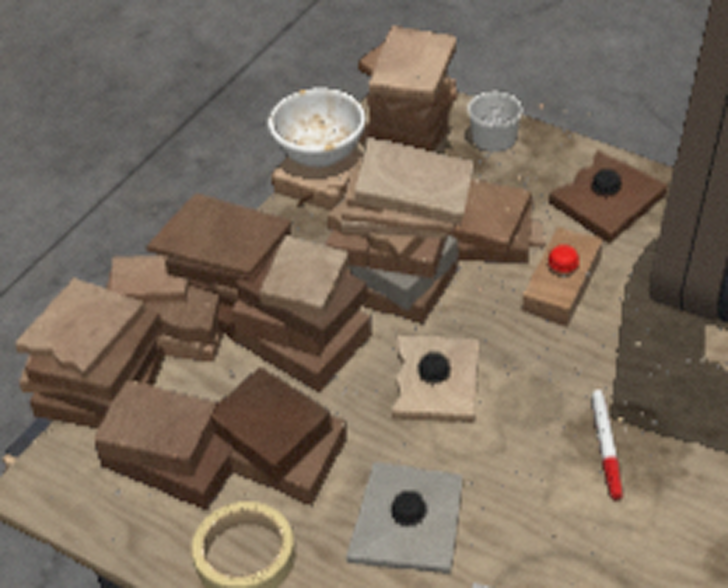

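Add to h.py:
```python
def go(p,q=None):
    from plant import ctrl
    s=ctrl.get_state(); d=np.array(p)-s["eef_pos"]
    print("t",round(s["time"],2),"eef",np.round(s["eef_pos"],4),"F",np.round(s["contact_force"],2),"open",round(s["opening"],2),"delta tool",np.round(R.from_quat(s["tcp_rot"]).inv().apply(d),4), "norm",np.linalg.norm(d).round(3))
```

Run:
```python
import pickle; from h import *
d=pickle.load(open("cam0.pkl","rb"));T,S=d["top"],d["scene"]
for u,v in [((412,200),(467,220)),((500,163),(473,155))]:
    print(tri(T,(190+u[0]/2.6,130+u[1]/2.6),S,(150+v[0]/2.8,90+v[1]/2.8)))
go([.45,-.2,.21])
```

```text
(array([0.46425851, 0.00203743, 0.14175515]), np.float64(0.006252105783104159))
(array([ 0.49274861, -0.0665579 ,  0.16867284]), np.float64(0.0018311030509033813))
t 0.1 eef [ 0.1511 -0.6572  0.23  ] F [0.55 0.92 0.2 ] open 1.0 delta tool [ 0.3937 -0.3787  0.021 ] norm 0.547
```
Whoa: pile stack height ~0.15, at (0.464,0.002) corner, i.e. 108 mm in y from pale foot. Body half-diag 57; finger + body... wrist link beyond? Arm: the flange/wrist link above the gripper may be bulky. The body at height 101mm+, stack top 0.15. Body reaches within 42-57mm radius of foot; stack corner 108 mm. Margin 50mm. Wrist link 5 (UR-like offset?) unknown radius; at height >0.2 probably. And travel over stack should be z≥0.2 with fingers at 0.15-0.17 height... Travel at z 0.25 and closer to the base. In the scene picture the arm has big links; forearm above base side. Fine.

Careful with the scale: shifts go in cm and turns go in units of 0.1 rad. That gives: 0.394 m is 39.4, -0.379 m is -37.9.

Request:
jog_arm --segments "4.4,-4.2,-0.5,0,0,0,0\n8.8,-8.4,-1,0,0,0,0\n13.1,-12.6,-2,0,0,0,0\n17.5,-16.8,-2,0,0,0,0\n21.9,-21,-2,0,0,0,0\n26.2,-25.2,-2,0,0,0,0\n30.6,-29.4,-2,0,0,0,0\n35,-33.7,-2,0,0,0,0\n39.4,-37.9,-2,0,0,0,0\n39.4,-37.9,-2,0,0,0,0" --force 20

```text
time: 1.35
eef_pos: [0.4515, -0.1966, 0.2509]
tcp_rot: [0.993, 0.116, -0.0, -0.001]
contact_force: [0.0, -0.9, -0.5]
opening: -0.002
finger_force: 0.0
```

```bash
python3 -c "
from h import *
go([.4417,.11,.24])"
```

```text
t 1.35 eef [ 0.4515 -0.1966  0.2509] F [ 0.05 -0.91 -0.45] open -0.0 delta tool [ 0.0611 -0.3006  0.0112] norm 0.307
```

In the tool's units: -0.3 m is -30, -0.275 m is -27.5.

Request:
jog_arm --segments "1.1,-5.5,0,0,0,0,0\n2.2,-11,0,0,0,0,0\n3.4,-16.5,0,0,0,0,0\n4.5,-22,0,0,0,0,0\n5.6,-27.5,0,0,0,0,0\n6.1,-30,0,0,0,0,0\n6.1,-30,5,0,0,0,0\n6.1,-30,9,0,0,0,0\n6.1,-30,9,0,0,0,0"

```text
time: 2.48
eef_pos: [0.4398, 0.105, 0.1577]
tcp_rot: [0.994, 0.112, -0.004, -0.0]
contact_force: [-0.1, -0.8, 0.4]
opening: -0.002
finger_force: 0.0
```

Run:
```python
from h import *; from plant import ctrl; import pickle
go([.4417,.11,.06])
r=ctrl.read_camera("wrist"); t=ctrl.read_camera("top"); s=ctrl.read_camera("scene")
pickle.dump([r,t,s],open("cam1.pkl","wb"))
print(r["xyz"],R.from_quat(r["orientation"]).as_matrix().round(3))
for x,y,z in [(.4417,.1097,.038)]:
    q=r["camera_matrix"]@(R.from_quat(r["orientation"]).inv().apply(np.array([x,y,z])-r["xyz"])); print("expect px",q[:2]/q[2])
w=r["pixels"][:,:,::-1]
a=cv2.resize(s["pixels"][120:300,200:400,::-1],None,fx=2,fy=2)
o=np.zeros((400,800,3),np.uint8); o[:250,:400]=cv2.resize(w,(400,250));o[:360,400:]=a
cv2.imwrite("pics/w1.png",o)
```

```text
t 2.48 eef [0.4398 0.105  0.1577] F [-0.11 -0.79  0.4 ] open -0.0 delta tool [ 0.0038 -0.0043  0.0977] norm 0.098
[0.5108623  0.12172856 0.30058775] [[ 0.223 -0.933 -0.284]
 [-0.975 -0.214 -0.063]
 [-0.001  0.291 -0.957]]
expect px [313.2179038  192.04151935]
```

View pics/w1.png

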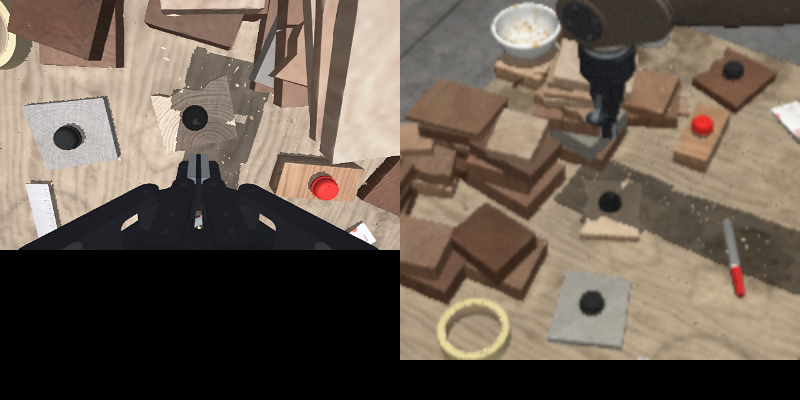

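The wrist picture shows the pale foot at about (312,189) full-size against an expected (313,192), and the scene half shows the fingers shut and clear of the stack. I'll refine with the wrist blob.

Run:
```python
from h import *; import pickle
r,t,s=pickle.load(open("cam1.pkl","rb"))
for uv,zs in [((312,189),(.030,.034,.038)),((109,221),(.027,.031,.035))]:
    c,st=blob(r,uv,60,30); print(c,st)
    for z in zs: print(z,atz(r,c,z).round(4))
print(r["camera_matrix"][0,0])
```

```text
[311.53459119 187.94811321] [   9    9   42   41 1272]
0.03 [0.4427 0.1115 0.03  ]
0.034 [0.4437 0.1116 0.034 ]
0.038 [0.4447 0.1118 0.038 ]
[108.28878282 220.12330947] [   7   10   45   39 1257]
0.027 [0.3743 0.2776 0.027 ]
0.031 [0.3763 0.2753 0.031 ]
0.035 [0.3783 0.273  0.035 ]
333.75091725023526
```

In the tool's units: 0.1 m is 10, 0.08 m is 8.

Request:
jog_arm --segments "0,0,4,0,0,0,0\n0,0,8,0,0,0,0\n0,0,10,0,0,0,0\n0,0,10,0,0,0,0\n0,0,10,0,0,0,0"

```text
time: 3.25
eef_pos: [0.4446, 0.1057, 0.0636]
tcp_rot: [0.994, 0.113, 0.002, 0.0]
contact_force: [-0.1, -0.2, 0.9]
opening: 0.004
finger_force: 0.0
```

Run:
```python
from h import *
go([.4425,.1107,.031])
```

```text
t 3.25 eef [0.4446 0.1057 0.0636] F [-0.06 -0.15  0.86] open 0.0 delta tool [-0.0011 -0.0054  0.0326] norm 0.033
```

In the tool's units: 0.02 m is 2, 0.01 m is 1.

Request:
jog_arm --segments "-0.1,-0.5,1,0,0,0,0\n-0.1,-0.5,2,0,0,0,0\n-0.1,-0.5,2,0,0,0,0\n-0.1,-0.5,2,0,0,0,0"

```text
time: 3.75
eef_pos: [0.4405, 0.1105, 0.0412]
tcp_rot: [0.994, 0.113, -0.0, -0.0]
contact_force: [0.0, -0.9, -0.1]
opening: 0.002
finger_force: 0.0
```

Run:
```python
from h import *
go([.4425,.1107,.026])
```

```text
t 3.75 eef [0.4405 0.1105 0.0412] F [ 0.01 -0.89 -0.13] open 0.0 delta tool [0.002  0.0002 0.0152] norm 0.015
```

In the tool's units: 0.011 m is 1.1, 0.01 m is 1.

Request:
jog_arm --segments "0.1,0,0.2,0,0,0,0\n0.1,0,0.4,0,0,0,0\n0.1,0,0.6,0,0,0,0\n0.1,0,0.8,0,0,0,0\n0.1,0,1,0,0,0,0\n0.1,0,1.1,0,0,0,0\n0.1,0,1.1,0,0,0,0"

```text
time: 4.62
eef_pos: [0.4418, 0.1106, 0.0304]
tcp_rot: [0.994, 0.113, 0.0, 0.0]
contact_force: [-0.3, -0.4, 1.5]
opening: 0.001
finger_force: 1.0
```

Request:
jog_arm --segments "0,0,0.1,0,0,0,0\n0,0,0.2,0,0,0,0\n0,0,0.3,0,0,0,0\n0,0,0.3,0,0,0,0\n0,0,0.3,0,0,0,0"

```text
time: 5.25
eef_pos: [0.4418, 0.1106, 0.0276]
tcp_rot: [0.994, 0.113, 0.0, 0.0]
contact_force: [0.7, -0.2, 5.1]
opening: 0.002
finger_force: 2.4
```

In the tool's units: 0.001 m is 0.1.

Request:
jog_arm --segments "0,0,0.1,0,0,0,0\n0,0,0.1,0,0,0,0"

```text
time: 5.5
eef_pos: [0.4418, 0.1106, 0.0267]
tcp_rot: [0.994, 0.113, 0.0, 0.0]
contact_force: [0.1, 0.2, 6.1]
opening: 0.001
finger_force: 3.1
```

In the tool's units: 0.001 m is 0.1.

Request:
jog_arm --segments "0,0,0.1,0,0,0,0\n0,0,0.1,0,0,0,0\n0,0,0.1,0,0,0,0"

```text
time: 5.88
eef_pos: [0.4418, 0.1107, 0.0259]
tcp_rot: [0.994, 0.113, 0.0, 0.0]
contact_force: [-1.8, 0.7, 7.7]
opening: 0.002
finger_force: 3.7
```

In the tool's units: -0.225 m is -22.5, -0.2 m is -20.

Request:
jog_arm --segments "0,0,-0.5,0,0,0,0\n0,0,-2,0,0,0,0\n0,0,-8,0,0,0,0\n0,0,-14,0,0,0,0\n0,0,-20,0,0,0,0\n0,0,-22.5,0,0,0,0"

```text
time: 6.62
eef_pos: [0.4422, 0.1108, 0.2549]
tcp_rot: [0.994, 0.113, 0.003, 0.0]
contact_force: [0.9, -0.7, -0.0]
opening: 0.002
finger_force: 0.0
```

Run:
```python
from h import *; from plant import ctrl
go([.44,-.2,.25]); go([.407,-.242,.25])
t=ctrl.read_camera("top")
cv2.imwrite("pics/t2.png",t["pixels"][:,:,::-1])
```

```text
t 6.62 eef [0.4422 0.1108 0.2549] F [ 0.93 -0.75 -0.  ] open 0.0 delta tool [-0.0718  0.3024  0.0048] norm 0.311
t 6.62 eef [0.4422 0.1108 0.2549] F [ 0.93 -0.75 -0.  ] open 0.0 delta tool [-0.1134  0.3359  0.0046] norm 0.355
```

Request:
jog_arm --segments "-1,5.2,0,0,0,0,0\n-2,10.4,0,0,0,0,0\n-3,15.6,0,0,0,0,0\n-3.9,20.6,0,0,0,0,0\n-6.3,25,0,0,0,0,0\n-9,29.5,0,0,0,0,0\n-11.3,33.6,0,0,0,0,0\n-11.3,33.6,5,0,0,0,0\n-11.3,33.6,10,0,0,0,0\n-11.3,33.6,10,0,0,0,0"

```text
time: 7.92
eef_pos: [0.403, -0.2391, 0.1449]
tcp_rot: [0.994, 0.112, -0.004, -0.005]
contact_force: [-1.2, 0.2, 0.5]
opening: -0.003
finger_force: 0.0
```

Run:
```python
from h import *; from plant import ctrl; import pickle
go([.407,-.242,.06])
r=ctrl.read_camera("wrist"); 
q=r["camera_matrix"]@(R.from_quat(r["orientation"]).inv().apply(np.array([.407,-.242,.041])-r["xyz"])); q=q[:2]/q[2];print("expect px",q)
try:
    c,st=blob(r,q.round().astype(int),60,34); print(c,st,atz(r,c,.033),atz(r,c,.037))
except Exception as e: print(e)
pickle.dump(r,open("cam2.pkl","wb"))
cv2.imwrite("pics/w2.png",r["pixels"][:,:,::-1])
```

```text
t 7.92 eef [ 0.403  -0.2391  0.1449] F [-1.16  0.23  0.5 ] open -0.0 delta tool [0.0038 0.0046 0.0849] norm 0.085
expect px [324.41095817 197.19676645]
[325.43317663 193.87642713] [  14   10   44   44 1489] [ 0.40766077 -0.24275586  0.033     ] [ 0.40870516 -0.24245634  0.037     ]
```

View pics/w2.png

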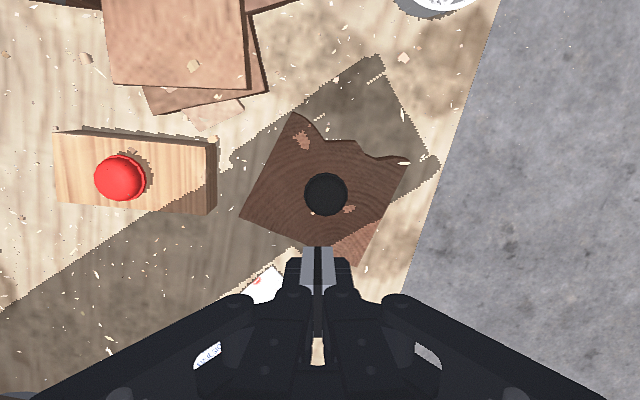

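The wrist view shows the dark foot at (325,194), clear all round; the red foot at (120,178) and the tub edge at (440,5) are well away. Target (0.4075, -0.2425).

Request:
jog_arm --segments "0,0,4,0,0,0,0\n0,0,8,0,0,0,0\n0,0,8.5,0,0,0,0\n0,0,8.5,0,0,0,0\n0,0,8.5,0,0,0,0"

```text
time: 8.6
eef_pos: [0.4081, -0.2434, 0.0679]
tcp_rot: [0.994, 0.113, 0.002, 0.002]
contact_force: [-1.1, -1.2, -0.2]
opening: 0.001
finger_force: 0.0
```

Run:
```python
from h import *
go([.4075,-.2425,.045])
```

```text
t 8.6 eef [ 0.4081 -0.2434  0.0679] F [-1.08 -1.17 -0.17] open 0.0 delta tool [-0.0005 -0.0011  0.0229] norm 0.023
```

In the tool's units: 0.033 m is 3.3, 0.031 m is 3.1.

Request:
jog_arm --segments "0,0,1,0,0,0,0\n0,0,2,0,0,0,0\n0,0,2.5,0,0,0,0\n0,0,2.7,0,0,0,0\n0,0,2.9,0,0,0,0\n0,0,3.1,0,0,0,0\n0,0,3.3,0,0,0,0\n0,0,3.3,0,0,0,0"

```text
time: 9.6
eef_pos: [0.4066, -0.2421, 0.0323]
tcp_rot: [0.994, 0.113, 0.0, -0.0]
contact_force: [-1.2, 0.8, 2.4]
opening: -0.0
finger_force: 1.1
```

Position good (home top is 34 mm; target about 29 mm).

Request:
jog_arm --segments "0,0,0.1,0,0,0,0\n0,0,0.2,0,0,0,0\n0,0,0.3,0,0,0,0\n0,0,0.3,0,0,0,0"

```text
time: 10.1
eef_pos: [0.4067, -0.2422, 0.0297]
tcp_rot: [0.994, 0.113, -0.0, -0.0]
contact_force: [-2.5, 2.8, 5.8]
opening: 0.003
finger_force: 3.0
```

In the tool's units: 0.0005 m is 0.05.

Request:
jog_arm --segments "0,0,0.05,0,0,0,0\n0,0,0.05,0,0,0,0\n0,0,0.05,0,0,0,0"

```text
time: 10.48
eef_pos: [0.4067, -0.2422, 0.0293]
tcp_rot: [0.994, 0.113, -0.0, -0.0]
contact_force: [-2.7, 2.1, 6.1]
opening: 0.003
finger_force: 3.3
```

Request:
jog_arm --segments "-0.04,-0.05,0.07,0,0,0,0\n-0.04,-0.05,0.07,0,0,0,0\n-0.04,-0.05,0.07,0,0,0,0"

```text
time: 10.85
eef_pos: [0.4067, -0.2422, 0.029]
tcp_rot: [0.994, 0.113, 0.0, 0.0]
contact_force: [-2.7, 1.4, 8.1]
opening: -0.002
finger_force: 3.6
```

Request:
jog_arm --segments "0,0,-0.5,0,0,0,0\n0,0,-2,0,0,0,0\n0,0,-8,0,0,0,0\n0,0,-14,0,0,0,0\n0,0,-20,0,0,0,0\n0,0,-22.2,0,0,0,0"

```text
time: 11.6
eef_pos: [0.4074, -0.243, 0.2558]
tcp_rot: [0.994, 0.113, 0.003, 0.004]
contact_force: [0.1, -0.0, 0.6]
opening: -0.0
finger_force: 0.0
```

Run:
```python
from h import *; from plant import ctrl; import pickle
go([.46,-.1,.25]); go([.46,.1,.25]);go([.374,.277,.25])
w=ctrl.read_camera("wrist");q=w["camera_matrix"]@(R.from_quat(w["orientation"]).inv().apply(np.array([.407,-.242,.034])-w["xyz"]))
c,st=blob(w,(q[:2]/q[2]).round().astype(int),60,30);print(atz(w,c,.028))
```

```text
t 11.6 eef [ 0.4074 -0.243   0.2558] F [ 0.05 -0.05  0.62] open -0.0 delta tool [ 0.0832 -0.1276  0.0052] norm 0.152
t 11.6 eef [ 0.4074 -0.243   0.2558] F [ 0.05 -0.05  0.62] open -0.0 delta tool [ 0.128  -0.3225  0.0039] norm 0.347
t 11.6 eef [ 0.4074 -0.243   0.2558] F [ 0.05 -0.05  0.62] open -0.0 delta tool [ 0.0839 -0.5143  0.0022] norm 0.521
[ 0.4067718  -0.24077061  0.028     ]
```

In the tool's units: -0.468 m is -46.8, -0.42 m is -42.

Request:
jog_arm --segments "2.8,-4.3,0,0,0,0,0\n5.6,-8.6,0,0,0,0,0\n8.3,-12.8,0,0,0,0,0\n9.4,-17.7,0,0,0,0,0\n10.5,-22.6,0,0,0,0,0\n11.7,-27.4,0,0,0,0,0\n12.8,-32.2,0,0,0,0,0\n11.7,-37,0,0,0,0,0\n10.6,-42,0,0,0,0,0\n9.5,-46.8,0,0,0,0,0"

```text
time: 12.9
eef_pos: [0.3926, 0.2369, 0.2492]
tcp_rot: [0.994, 0.113, -0.0, 0.0]
contact_force: [1.3, -0.5, -0.1]
opening: 0.0
finger_force: 0.0
```

Request:
jog_arm --segments "-1.1,-4.6,0,0,0,0,0\n-1.1,-4.6,5,0,0,0,0\n-1.1,-4.6,10,0,0,0,0\n-1.1,-4.6,10,0,0,0,0\n-1.1,-4.6,10,0,0,0,0"

```text
time: 13.52
eef_pos: [0.3737, 0.2783, 0.1516]
tcp_rot: [0.994, 0.113, 0.001, -0.0]
contact_force: [-0.5, -0.2, 0.6]
opening: 0.0
finger_force: 0.0
```

Run:
```python
from h import *; from plant import ctrl; import pickle
go([.374,.277,.045])
r=ctrl.read_camera("wrist"); t=ctrl.read_camera("top")
q=r["camera_matrix"]@(R.from_quat(r["orientation"]).inv().apply(np.array([.374,.277,.035])-r["xyz"])); q=q[:2]/q[2];print("expect px",q)
c,st=blob(r,q.round().astype(int),60,34); print(c,st,atz(r,c,.027),atz(r,c,.031))
c,st=blob(t,(303,222)); print("pale now",c,st, atz(t,c,.023))
c,st=blob(t,(450,234)); print("dark now",c,st,atz(t,c,.026))
```

```text
t 13.53 eef [0.3737 0.2783 0.1516] F [-0.5  -0.16  0.61] open 0.0 delta tool [-0.0002  0.0014  0.1065] norm 0.107
expect px [319.72810237 198.04182815]
[316.57259866 194.90245719] [  10   11   42   41 1343] [0.37391856 0.27961694 0.027     ] [0.37495347 0.2798443  0.031     ]
pale now [303.26153846 221.26153846] [  8   7  13  14 130] [0.44212391 0.10978416 0.023     ]
dark now [448.73469388 233.55782313] [  6   7  14  14 147] [ 0.4067905  -0.24177307  0.026     ]
```

In the tool's units: 0.11 m is 11, 0.1 m is 10.

Request:
jog_arm --segments "0,0,4,0,0,0,0\n0,0,8,0,0,0,0\n0,0,10,0,0,0,0\n0,0,11,0,0,0,0\n0,0,11,0,0,0,0\n0,0,11,0,0,0,0"

```text
time: 14.38
eef_pos: [0.3741, 0.2786, 0.0417]
tcp_rot: [0.994, 0.113, 0.001, -0.0]
contact_force: [-0.4, 0.3, -0.2]
opening: -0.0
finger_force: 0.0
```

Request:
jog_arm --segments "0,0,0.4,0,0,0,0\n0,0,0.6,0,0,0,0\n0,0,0.8,0,0,0,0\n0,0,1,0,0,0,0\n0,0,1.2,0,0,0,0\n0,0,1.4,0,0,0,0\n0,0,1.6,0,0,0,0\n0,0,1.7,0,0,0,0\n0,0,1.7,0,0,0,0"

```text
time: 15.5
eef_pos: [0.3731, 0.2782, 0.0236]
tcp_rot: [0.994, 0.113, 0.0, -0.0]
contact_force: [-0.5, -1.0, 6.8]
opening: -0.0
finger_force: 3.1
```

Request:
jog_arm --segments "0,0,0.08,0,0,0,0\n0,0,0.15,0,0,0,0\n0,0,0.15,0,0,0,0\n0,0,0.15,0,0,0,0"

```text
time: 16.0
eef_pos: [0.3732, 0.2782, 0.0224]
tcp_rot: [0.994, 0.113, 0.0, 0.0]
contact_force: [-2.2, -0.7, 8.1]
opening: -0.003
finger_force: 4.0
```

In the tool's units: -0.2 m is -20, -0.14 m is -14.

Request:
jog_arm --segments "0,0,-0.5,0,0,0,0\n0,0,-2,0,0,0,0\n0,0,-8,0,0,0,0\n0,0,-14,0,0,0,0\n0,0,-20,0,0,0,0\n0,0,-20,0,0,0,0\n0,0,-20,0,0,0,0"

```text
time: 16.88
eef_pos: [0.3722, 0.2778, 0.2211]
tcp_rot: [0.994, 0.113, -0.0, 0.0]
contact_force: [-0.4, -0.0, -0.9]
opening: 0.003
finger_force: 0.0
```

Run:
```python
from h import *; from plant import ctrl
t=ctrl.read_camera("top")["pixels"]; s=ctrl.read_camera("scene")["pixels"]
import pickle; d=pickle.load(open("cam0.pkl","rb"))
f=lambda im:cv2.resize(im[130:310,240:420,::-1],(400,400),interpolation=cv2.INTER_CUBIC)
cv2.imwrite("pics/end.png",np.hstack([f(d["scene"]["pixels"]),f(s)]))
cv2.imwrite("pics/endtop.png",t[:,:,::-1])
```

```text
(no output)
```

View pics/end.png

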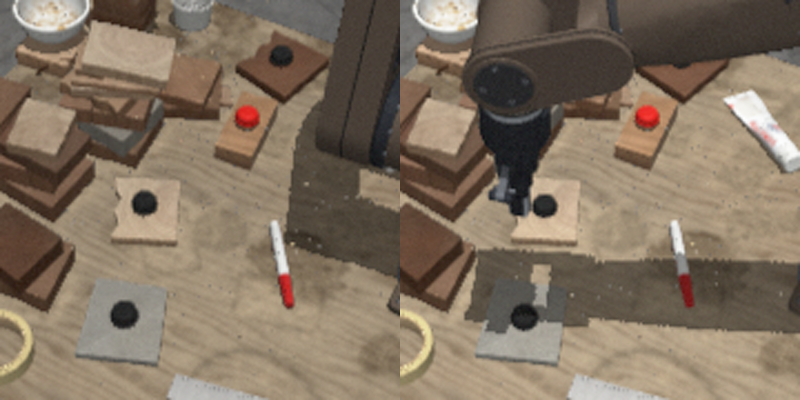

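View pics/endtop.png

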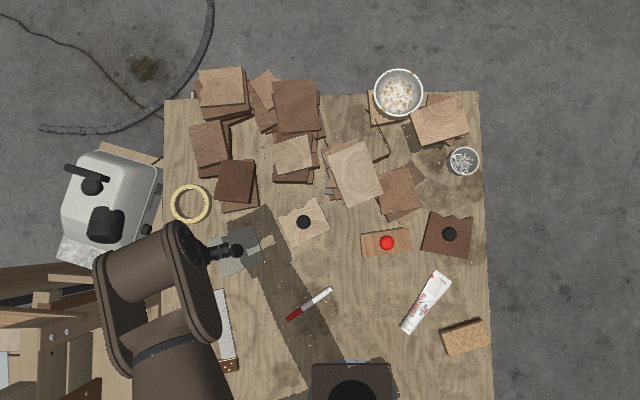

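The before/after scene crops show the pale foot (145,203)→(545,206) and the grey foot (124,314)→(524,317) sitting lower on blocks that have not moved. In the top view the dark block (450,234), red foot (387,243), tub (463,161) and tape (190,204) are where they started. Handing in.

```bash
python3 -c "
from plant import ctrl; print(ctrl.sign_off())"
```

```text
the job is handed in; nothing more can be done
None
```

I pressed the three black feet home in order (pale, dark brown, grey), each to about 8 N and to the expected seated height. The end pictures show the blocks, red foot, tub and tape where they started, and the job was handed in at about 17 s.

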